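# Lay up the tea tray

## Task

Lay up the tea tray so that nothing slides when it is carried out: stand the dotted tea carton upright in the wooden bin, the red-lidded sugar tin upright in the round steel well, put the lemon in the white round dish, and lay the teaspoon flat in the long white spoon rest, along its length. The slimmer striped stock carton and the larger tablespoon do not belong on the tray: leave them where they are.

Things in the scene. Friction and masses are not known exactly. Their poses are not given: they have to be found in the camera images.
- tea_carton: tea carton, white with coloured dots, 45 (its x) x 52 (its y) x 75 mm high, standing upright, loose, 60 g. Origin at the centre of its underside, z up. It is the thicker of the two small cartons.
- sugar_tin: sugar tin: white round tin with a red lid, 63 mm diameter, 80 mm high, standing upright, loose, about 120 g. Origin at the centre of its underside, z up. (The slender salt mill, 44 mm diameter and 90 mm high, standing loose among the things is not needed.)
- lemon_centre (a point): yellow lemon, 79 mm long (its x) and 57 mm across (its y and z), loose, about 120 g, lying on its side; it can roll. The point is the centre of the lemon, 28 mm above the surface it lies on.
- teaspoon: steel teaspoon lying flat, bowl up, 131 mm long (its x), 27 mm wide at the bowl, 12 mm high overall, loose, about 20 g. Origin at the middle of its length and width, on its underside. Grip it across its y at the origin, with the fingertips just above the surface it lies on. It is the shorter of the two spoons.
- carton_bin: low open bin of light wood on the tray, fixed to it, for the tea carton: 70 (its x) x 78 (its y) mm outside, 58 x 66 mm inside, rim 34 mm high, inner floor 5 mm above its origin. Origin at the centre of its underside, which lies on the tray's floor, 8 mm above the worktop.
- tin_well: round steel well on the tray, fixed to it (bin, well and dish stand in a row along the tray's right side, 100 mm apart, in any order), for the sugar tin: 87 mm diameter outside, 76 mm inside, rim 26 mm high, inner floor 5 mm above its origin. Origin at the centre of its underside, which lies on the tray's floor, 8 mm above the worktop.
- lemon_dish: round white ceramic dish on the tray, fixed to it, for the lemon: 100 mm diameter at the rim, 30 mm high, hollow with sloping sides, inner floor about 5 mm above its origin. Origin at the centre of its underside, which lies on the tray's floor, 8 mm above the worktop.
- spoon_rest: long white spoon rest with round ends on the tray, fixed to it: 172 (its x) x 76 (its y) mm outside, 156 x 60 mm inside, floor 4 mm above its origin, rim 10 mm above its origin. Origin at the centre of its underside, on the tray's floor, 8 mm above the worktop. It lies along the left side of the fixed wooden tray (340 x 184 mm, sides 20 mm high, ends 38 mm).
- stock_carton: stock carton, green with a white stripe, 31 (its x) x 50 (its y) x 73 mm high, standing upright, loose: a look-alike that stays where it is. Origin at the centre of its underside.
- tablespoon: steel tablespoon lying flat, 202 mm long (its x), 42 mm wide at the bowl, 12 mm high, loose: a look-alike that stays where it is. Origin at the middle of its length and width, on its underside.

How it is judged:
At the end, for the whole second after the job is handed in: Carton and tin stand upright on the floors of bin and well, within 12 mm of centre; the lemon lies down in the dish, within 22 mm of centre; the teaspoon lies flat in the rest, within 14 x 18 mm and 0.25 rad; carton, tin, spoon at rest. Stock carton and tablespoon are within 20 mm of their start (horizontal distance between tea_carton and carton_bin below 0.012 m and z of tea_carton in the frame of carton_bin below 0.01 m and angle between each of tea_carton, sugar_tin's own z axis and vertical below 0.1 rad and horizontal distance between sugar_tin and tin_well below 0.012 m and z of sugar_tin in the frame of tin_well below 0.01 m and horizontal distance between lemon_centre and lemon_dish below 0.022 m and z of lemon_centre in the frame of lemon_dish below 0.048 m and x of teaspoon in the frame of spoon_rest between -0.014 and 0.014 m and y of teaspoon in the frame of spoon_rest between -0.018 and 0.018 m and z of teaspoon in the frame of spoon_rest below 0.009 m and angle between the x axis of teaspoon and the x axis of spoon_rest, either way round below 0.25 rad and angle between teaspoon's own z axis and vertical below 0.12 rad and linear speed of each of tea_carton, sugar_tin, teaspoon below 0.02 m/s and distance of each of stock_carton, tablespoon from where it was at the start of the episode below 0.02 m); the robot touches nothing.
It fails at once if the stock carton is taken or pushed away (distance of stock_carton from where it was at the start of the episode above 0.03 m).
It fails at once if the tablespoon is taken or pushed away (distance of tablespoon from where it was at the start of the episode above 0.03 m).
It also fails if it takes over 109 s, if anything falls off the work surface, if the arm or the gripper's body presses on something with over 40 N, if the wrist force passes 120 N, or if a joint passes its speed limit or range.

## Robot

A 7-joint arm with a two-finger parallel gripper is mounted at the origin on a cart in front of the work surface, level with it; the furniture and walls round the work are solid. World frame = base frame: x ahead of the robot, y to its left, z up, the work surface at z = 0. Lengths are in m, angles in rad, forces in N, time in s.
With the tool pointing down it reaches from about 0.35 to 0.9 m from the base axis. Payload 8.1 kg.
Tool frame: the origin (TCP) lies where the fingers leave the gripper's body, on its centre line; the fingertips stand 66 mm ahead of it and the grasp point (between the pads) lies 47 mm ahead of it; z points along the fingers, y is the line along which they close (so a half turn about z gives the same grasp; the last joint's range is limited). The gripper opens to 92 mm and grips with 3 to 60 N. Pads are 19 mm wide; open, the fingers measure 130 mm over their backs; the gripper's body (75 mm by 190 mm) begins 47 mm behind the grasp point.
Start: joints at [-1.332, 0.434, 0.025, 1.573, -0.012, 1.134, -0.075], TCP at [0.21, 0.589, 0.292] pointing down, gripper open.
Joint ranges: [-2.62, 2.62], [-0.44, 2.09], [-1.27, 1.32], [0.08, 2.57], [-1.32, 4.46], [0.12, 2], [-2.74, 2.74]. Speed limits (rad/s): [2.22, 2.22, 3.01, 3.01, 3.14, 3.14, 3.14].

## Interface

Orientations are given as a rotation vector (axis times angle).
In Python, from cell import arm gives the robot as it stands.
- The arm moves only by the tool send_rows, never from a script. Its argument "motion" is text: rows parted by semicolons, each of 7 numbers parted by spaces: the closure, from 0 (fully open) to 1 (shut), then the shift along the world's x, y, z in m, then the turn, a rotation vector about the world's x, y, z in degrees. A call has 1 to 5 rows; each row shifts and turns the commanded pose from where the row before left it; what a row does not reach is not made up. A row lasts 1/8 s, in which the tool goes at most 62.5 mm and 10.7 degrees, less where a joint would pass 70% of its speed; a pose out of reach is approached as far as the arm can. A call is refused whole if a number of a shift passes 0.0625 or a number of a turn 10.7, either way. A call with a gripper value outside its range is refused whole. The fingers move at their own pace and stop on an object; "force" is the grip in N (left out, the last holds). Time passes only in rows, so rows that do not move let the fingers close. It gives the time, the measured TCP pose, the force, the opening and the grip force at its end, in the units of the state.
- arm.observe(): the state, without advancing time (a new reading comes with each control period).
- arm.get_image(name): name is "scene" or "top" or "wrist"; returns (picture, depth): 384x512x3 uint8, blue, green, red; 384x512 float32, m along the optical axis (not along the pixel's ray), 0 where there is no reading.
- arm.camera_model(name): a dict with "fx", "fy", "cx", "cy" (pixels), "view" (4x4, takes a point from world to camera coordinates). Camera axes: x right, y down, z forward; pixel columns grow to the right and rows downward; lengths in m; the calibration is good to about 2 mm. A picture is of the moment at which its call begins: read the wrist's pose just before it. camera_model takes no time and is no camera call; for the wrist camera it gives the pose at the moment of the call.
- arm.sign_off(): hands the job in; it is judged then, once.
The state is a dict: "clock": time; "joints": joint angles; "dq": joint speeds; "joint_efforts": joint torques, N m; "position": TCP position; "ee_rot": TCP orientation; "force": force on the tool from outside, world axes, zero at the start; "ft_torque": the same for the moment, N m; "width": opening from 0.0 (shut) to 1.0 (fully open); "gripper_force": force on a finger pad.
Only numpy, scipy, OpenCV 4.12 (cv2) and the standard library are available. Lean on these libraries where they do the work, as an engineer would, in place of code of your own. Each camera call takes 0.05 s, during which the arm holds its last target. There are 200 camera calls.

## Working session

There is one attempt and no reset: what is moved stays moved. The work goes in short steps, Python scripts to look and compute and a tool call to move; the robot and the scene stay as the last step left them, time stands still between calls to the robot, and variables do not carry over. Pictures are saved under pics/ and viewed, at most 14 in all, crops included, and the job is handed in when it is done.

Besides the shell and the picture viewer there is one more tool, called by a JSON object that holds its "method" and its "body". send_rows: Moves the arm, as the interface text tells. Its arguments: {"type":"object","properties":{"motion":{"type":"string"},"force":{"type":"number"}},"required":["motion"]}

```bash
ls; mkdir -p pics; python3 - <<'E'
from cell import arm
import cv2
s=arm.observe();print({k:s[k] for k in('clock','position','ee_rot','width','force')})
for n in('scene','top'):
    p,d=arm.get_image(n);cv2.imwrite(f'pics/{n}0.png',p)
    import numpy as np;np.savez(f'pics/{n}0.npz',p=p,d=d);m=arm.camera_model(n);print(n,m)
E
```

```text
pics
{'clock': 0.0, 'position': array([0.20940901, 0.58843103, 0.29146464]), 'ee_rot': array([-5.34442854e-01, -3.09566140e+00,  2.46868524e-03]), 'width': 1.00015624739351, 'force': array([ 1.2409496 ,  0.42131835, -0.37473552])}
scene {'fx': 347.05845294731716, 'fy': 347.05845294731716, 'cx': 256.47840545374845, 'cy': 189.1368692575603, 'view': array([[-8.72313975e-01, -4.88946122e-01, -1.36817324e-04,
         4.50721750e-01],
       [-3.79175278e-01,  6.76651747e-01, -6.31164417e-01,
         2.56369813e-01],
       [ 3.08697972e-01, -5.50521664e-01, -7.75649057e-01,
         8.02055407e-01],
       [ 0.00000000e+00,  0.00000000e+00,  0.00000000e+00,
         1.00000000e+00]])}
top {'fx': 365.9245683410559, 'fy': 365.9245683410559, 'cx': 255.490190432215, 'cy': 190.96755764945183, 'view': array([[ 0.01190982, -0.9998117 ,  0.01532033, -0.05005054],
       [-0.99123634, -0.01382076, -0.13137542,  0.56151472],
       [ 0.13156242, -0.01362141, -0.9912143 ,  0.91771597],
       [ 0.        ,  0.        ,  0.        ,  1.        ]])}
```

View pics/top0.png

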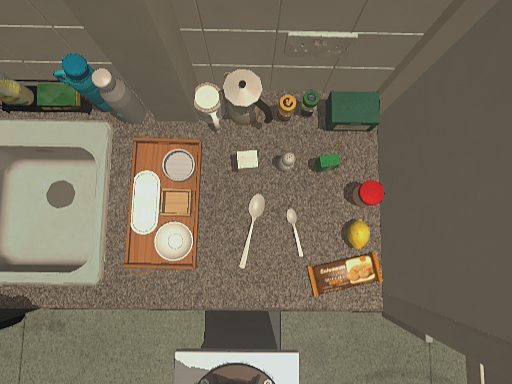

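View pics/scene0.png

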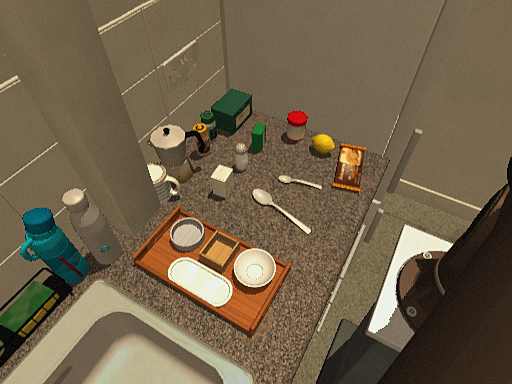

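Top view: tray at the left (cols 127–200, rows 139–268) with the well (179,165), bin (176,203), dish (174,241) and rest (145,202). The tea carton is at (247,159), the mill at (288,160), the stock carton at (329,161), the tin at (371,193), the lemon at (358,233), the teaspoon around (295,230) and the tablespoon around (252,230). Next I'll measure them.

```bash
cat > h.py <<'E'
import numpy as np,cv2
from cell import arm
def world(d,m):
    v,u=np.mgrid[:384,:512];P=np.stack([(u-m['cx'])/m['fx']*d,(v-m['cy'])/m['fy']*d,d],-1)
    V=m['view'];return (P-V[:3,3])@V[:3,:3]
def ray(m,uv,z):
    V=m['view'];uv=np.atleast_2d(np.array(uv,float));r=np.c_[(uv[:,0]-m['cx'])/m['fx'],(uv[:,1]-m['cy'])/m['fy'],np.ones(len(uv))]@V[:3,:3]
    o=-V[:3,:3].T@V[:3,3];return o+r*((z-o[2])/r[:,2])[:,None]
def load(n):
    f=np.load(f'pics/{n}.npz');return f['p'],f['d']
E
python3 - <<'E'
from h import *
p,d=load('top0');m=arm.camera_model('top');W=world(d,m)
np.set_printoptions(precision=4,suppress=True)
print('table z',W[280,220],W[190,330],W[130,330]); print('wall',[W[r,c] for r,c in((200,379),(200,386),(200,395),(250,386))], W[60,330],W[100,230])
hsv=cv2.cvtColor(p,cv2.COLOR_BGR2HSV)
ok=(d>0)
def comp(name,box,mask,zmin=0.004,zmax=.2):
    x0,y0,x1,y1=box;M=np.zeros(d.shape,np.uint8);M[y0:y1,x0:x1]=1
    M&=(mask&(W[...,2]>zmin)&(W[...,2]<zmax)).astype(np.uint8)
    n,l,s,c=cv2.connectedComponentsWithStats(M)
    i=1+np.argmax(s[1:,4]);L=l==i
    Q=W[L];zt=np.percentile(Q[:,2],98)
    T=Q[Q[:,2]>zt-.008]
    r=cv2.minAreaRect((T[:,:2]*1000).astype(np.float32))
    print(name,s[i],'ztop',zt,'mean top',T.mean(0),'rect c,size,ang',np.round(r[0],1),np.round(r[1],1),round(r[2],1),
      'range',Q.min(0),Q.max(0))
    return L
A=np.ones(d.shape,bool)
for n,b in dict(tea=(230,140,265,175),mill=(275,145,300,178),stock=(314,145,345,175),tin=(355,175,384,212),lemon=(345,215,375,252),biscuit=(305,250,384,298),teaspoon=(280,204,308,262),tablesp=(232,188,272,274)).items():
    comp(n,b,A,.004)
E
```

```text
table z [ 0.33    0.0471 -0.0009] [ 0.5724 -0.2459  0.0013] [ 0.7409 -0.2485  0.0008]
wall [array([ 0.5381, -0.3512,  0.0795]), array([ 0.5595, -0.4393, -0.1088]), array([ 0.5524, -0.4401, -0.0424]), array([ 0.41  , -0.4385, -0.1207])] [ 0.8554 -0.2117  0.1776] [0.7646 0.022  0.1493]
tea [237 150  21  23 447] ztop 0.0778902961207714 mean top [ 0.64   -0.0196  0.0748] rect c,size,ang [640.2 -19.8] [44.6 51. ] 1.3 range [ 0.6162 -0.0464  0.004 ] [0.6636 0.0078 0.0785]
mill [277 151  19  21 266] ztop 0.09072389619062539 mean top [ 0.6421 -0.1246  0.0873] rect c,size,ang [ 642.8 -124.4] [27.8 27. ] 29.2 range [ 0.6204 -0.1442  0.0054] [ 0.6605 -0.101   0.0915]
stock [315 153  26  19 362] ztop 0.07524734768813407 mean top [ 0.6409 -0.2294  0.0724] rect c,size,ang [ 641.  -230.1] [31.  50.6] 10.3 range [ 0.6226 -0.2739  0.004 ] [ 0.6745 -0.2029  0.0778]
tin [355 179  29  29 640] ztop 0.0825444288869817 mean top [ 0.5589 -0.3325  0.0796] rect c,size,ang [ 558.5 -332.7] [60.3 60.7] 87.8 range [ 0.5267 -0.3633  0.0043] [ 0.6034 -0.3019  0.0849]
lemon [346 219  24  30 513] ztop 0.058288409206142824 mean top [ 0.4555 -0.3098  0.0544] rect c,size,ang [ 454.3 -310.4] [45.8 42.4] 8.7 range [ 0.4175 -0.3459  0.004 ] [ 0.493  -0.2819  0.0613]
biscuit [ 308  251   75   46 2060] ztop 0.014168605974828934 mean top [ 0.3527 -0.28    0.0106] rect c,size,ang [ 353.8 -280. ] [ 82.3 185.4] 12.9 range [ 0.2933 -0.377   0.0041] [ 0.4102 -0.183   0.0166]
teaspoon [286 208  17  48 182] ztop 0.013645667469140612 mean top [ 0.4647 -0.1485  0.009 ] rect c,size,ang [ 460.7 -147.4] [124.2  25.6] 11.2 range [ 0.3973 -0.1683  0.004 ] [ 0.5213 -0.1253  0.0149]
tablesp [241 194  24  72 384] ztop 0.014043481427704084 mean top [ 0.4843 -0.0362  0.0094] rect c,size,ang [464.1 -34.5] [ 41. 192.] 79.7 range [ 0.3699 -0.0665  0.004 ] [ 0.558  -0.0072  0.0165]
```

```bash
python3 - <<'E'
from h import *
p,d=load('top0');m=arm.camera_model('top');W=world(d,m)
np.set_printoptions(precision=4,suppress=True)
hsv=cv2.cvtColor(p,cv2.COLOR_BGR2HSV)
def rect(name,L,z=None):
    n,l,s,c=cv2.connectedComponentsWithStats(L.astype(np.uint8));i=1+np.argmax(s[1:,4]);L=l==i
    v,u=np.nonzero(L)
    Q=ray(m,np.c_[u,v],z) if z is not None else W[L]
    r=cv2.minAreaRect((Q[:,:2]*1000).astype(np.float32)); C=np.cov(Q[:,:2].T);w,V=np.linalg.eigh(C)
    print(name,len(Q),'mean',Q.mean(0),'rect',np.round(r[0],1),np.round(r[1],1),round(r[2],1),'pca deg',np.degrees(np.arctan2(V[1,1],V[0,1])),np.sqrt(w),'z',np.percentile(Q[:,2],[2,98]))
def box(b):
    M=np.zeros(d.shape,bool);M[b[1]:b[3],b[0]:b[2]]=1;return M
H,S,V=hsv[...,0],hsv[...,1],hsv[...,2]
lem=box((340,210,378,255))&(H>15)&(H<40)&(S>100)
rect('lemon mid',lem,.028); rect('lemon cloud',lem&(W[...,2]>.028))
for n,b in (('teasp',(280,204,308,262)),('tabsp',(232,188,272,274))):
    M=box(b)&(V>140)&(S<90);rect(n,M,.006);
    v,u=np.nonzero(M);print(u.min(),u.max(),v.min(),v.max())
# tray items by height
print('tray');rect('tray',box((115,130,212,275))&(W[...,2]>.012)&(W[...,2]<.05))
rect('trayrim',box((115,130,212,275))&(W[...,2]>.033)&(W[...,2]<.05))
for n,b,lo,hi in (('well',(160,144,198,184),.027,.045),('bin',(160,186,195,218),.035,.05),('dish',(150,219,198,264),.031,.05),('rest',(129,165,160,240),.0145,.03)):
    rect(n,box(b)&(W[...,2]>lo)&(W[...,2]<hi))
rect('rest white',box((125,160,163,245))&(V>150)&(S<70),.018)
rect('dish white',box((150,215,199,268))&(V>150)&(S<70),.038)
cv2.imwrite('pics/traycrop.png',cv2.resize(p[130:275,115:315],(800,580),interpolation=cv2.INTER_CUBIC))
E
```

```text
lemon mid 513 mean [ 0.4542 -0.3117  0.028 ] rect [ 454.7 -312.2] [61.5 65.7] 44.5 pca deg 171.76896262439794 [0.0148 0.0188] z [0.028 0.028]
lemon cloud 490 mean [ 0.4546 -0.3055  0.0499] rect [ 430.5 -187.3] [ 73.4 306.6] 11.3 pca deg 131.74429427264343 [0.0175 0.0189] z [0.0329 0.0586]
teasp 243 mean [ 0.4679 -0.1477  0.006 ] rect [ 457.3 -147. ] [130.1  25.6] 9.3 pca deg -166.19673338943662 [0.0052 0.0396] z [0.006 0.006]
280 307 204 261
tabsp 527 mean [ 0.479  -0.0355  0.006 ] rect [459.8 -30.6] [ 41.  205.7] 76.7 pca deg 167.4921031656553 [0.0084 0.0637] z [0.006 0.006]
232 271 188 273
tray
tray 4628 mean [0.5093 0.1979 0.0228] rect [533.1 200.4] [185.5 341.4] 89.3 pca deg -172.76066932541593 [0.0565 0.0929] z [0.0122 0.0423]
trayrim 293 mean [0.4325 0.1679 0.037 ] rect [433.1 166.6] [96.4 97.9] 1.8 pca deg 130.5376478656171 [0.0324 0.0329] z [0.0331 0.0411]
well 222 mean [0.632  0.163  0.0333] rect [631.8 162.2] [86.  83.9] 1.2 pca deg -145.39650428040397 [0.0282 0.0296] z [0.0276 0.0376]
bin 270 mean [0.5327 0.1636 0.0412] rect [532. 164.] [78.6 70.3] 89.7 pca deg 77.96069744659594 [0.026  0.0294] z [0.0367 0.0456]
dish 343 mean [0.4321 0.1691 0.0363] rect [433.1 166.6] [96.4 97.9] 1.8 pca deg 95.92634819432286 [0.0321 0.0323] z [0.0313 0.0411]
rest 590 mean [0.5382 0.2584 0.0183] rect [532.8 252. ] [196.1  79.9] 1.4 pca deg -176.81872216723153 [0.0297 0.0554] z [0.0148 0.0226]
rest white 1606 mean [0.531  0.2483 0.018 ] rect [532.2 248. ] [ 72.3 170.1] 89.0 pca deg 179.02272916979405 [0.0198 0.0458] z [0.018 0.018]
dish white 1193 mean [0.431 0.166 0.038] rect [430.9 165.8] [98.4 96.9] 16.0 pca deg -175.8497947900299 [0.0246 0.0249] z [0.038 0.038]
```

View pics/traycrop.png

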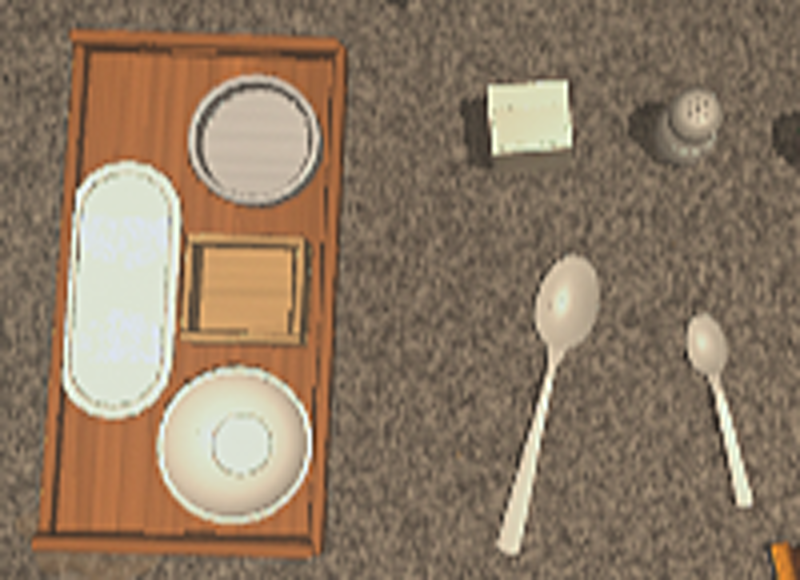

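```bash
python3 - <<'E'
from h import *
p,d=load('top0');m=arm.camera_model('top');W=world(d,m)
np.set_printoptions(precision=4,suppress=True)
hsv=cv2.cvtColor(p,cv2.COLOR_BGR2HSV);S,V=hsv[...,1],hsv[...,2]
b=(284,204,306,262);M=np.zeros(d.shape,np.uint8);M[b[1]:b[3],b[0]:b[2]]=1
M&=((V>150)&(S<80)).astype(np.uint8)
n,l,s,c=cv2.connectedComponentsWithStats(M)
print([list(x) for x in s[1:] if x[4]>5])
keep=M.astype(bool)
for r in range(204,262,3):
    u=np.nonzero(keep[r])[0]
    if len(u):print(r,u.min(),u.max(),ray(m,[(u.mean(),r)],.008)[0][:2],W[r,int(u.mean())])
print('mug etc', [ (W[r,c]) for r,c in((95,207),(115,212),(125,217),(110,265),(118,240))])
print('panel',[W[r,c] for r,c in((150,420),(200,420),(250,420),(200,480),(300,420),(100,395))])
E
```

```text
[[np.int32(287), np.int32(208), np.int32(16), np.int32(49), np.int32(233)]]
207 304 304 [ 0.5245 -0.1738] [ 0.5254 -0.1753 -0.0023]
210 288 293 [ 0.5159 -0.1375] [ 0.5162 -0.1365  0.0049]
213 287 305 [ 0.508  -0.1426] [ 0.5086 -0.1426 -0.0009]
216 287 296 [ 0.4999 -0.1402] [ 0.5002 -0.1394  0.0035]
219 287 296 [ 0.4919 -0.1402] [ 0.4924 -0.1398 -0.0002]
222 290 295 [ 0.484  -0.1428] [ 0.4839 -0.1415  0.008 ]
225 292 294 [ 0.476  -0.1442] [ 0.4759 -0.1438  0.0111]
228 294 295 [ 0.4681 -0.1482] [ 0.4679 -0.1461  0.0136]
231 294 301 [ 0.4602 -0.1535] [ 0.4601 -0.1516  0.0126]
234 295 297 [ 0.4523 -0.1521] [ 0.4523 -0.1518  0.0108]
237 285 302 [ 0.4444 -0.1528] [ 0.4444 -0.1523  0.0059]
240 290 298 [ 0.4365 -0.1501] [ 0.4365 -0.1505 -0.0008]
243 297 299 [ 0.4287 -0.1573] [ 0.4287 -0.1571  0.0098]
246 297 300 [ 0.4209 -0.1586] [ 0.4209 -0.1571  0.01  ]
249 290 301 [ 0.413  -0.1562] [ 0.4128 -0.1556  0.0005]
252 298 302 [ 0.4053 -0.1625] [ 0.405  -0.1635  0.001 ]
255 299 302 [ 0.3975 -0.1638] [ 0.3973 -0.163   0.0046]
mug etc [array([0.8011, 0.0848, 0.0875]), array([0.7522, 0.0718, 0.0765]), array([0.7316, 0.06  , 0.0585]), array([ 0.7446, -0.0619,  0.1402]), array([0.7587, 0.0011, 0.0376])]
panel [array([ 0.6571, -0.4405,  0.1213]), array([ 0.536 , -0.4401,  0.1097]), array([ 0.4162, -0.4405,  0.0967]), array([ 0.5113, -0.44  ,  0.3401]), array([ 0.297 , -0.441 ,  0.0835]), array([ 0.8378, -0.4405, -0.0155])]
```

{"method": "send_rows", "body": {"motion": "0 0.0206 -0.0615 0 0 0 8.1; 0 0.0206 -0.0615 0 0 0 8.1; 0 0.0206 -0.0615 0 0 0 8.2; 0 0.0206 -0.0615 0 0 0 8.2; 0 0.0206 -0.0615 0 0 0 0"}}

```text
clock: 0.72
position: [0.3091, 0.2903, 0.2921]
ee_rot: [-0.359, 3.121, -0.0]
force: [0.8, 0.5, 0.4]
width: 1.002
gripper_force: 0.0
```

{"method": "send_rows", "body": {"motion": "0 0.0206 -0.0615 0 0 0 0; 0 0.0206 -0.0615 0 0 0 0; 0 0.0206 -0.0615 0 0 0 0; 0 0.0206 -0.0615 0 0 0 0; 0 0.0206 -0.0615 0 0 0 0"}}

```text
clock: 1.35
position: [0.4082, -0.0057, 0.2924]
ee_rot: [-0.356, 3.121, 0.0]
force: [1.1, 1.5, -0.0]
width: 0.999
gripper_force: 0.0
```

{"method": "send_rows", "body": {"motion": "0.5 0.0206 -0.0615 -0.02 0 0 0; 0.5 0.021 -0.0619 -0.04 0 0 0; 0.5 0 0 -0.03 0 0 0; 0.5 0 0 0 0 0 0"}}

```text
clock: 1.85
position: [0.4426, -0.1111, 0.2095]
ee_rot: [0.353, -3.117, -0.001]
force: [-0.5, 0.4, 0.3]
width: 0.612
gripper_force: 0.0
```

```bash
python3 - <<'E'
from h import *
s=arm.observe();m=arm.camera_model('wrist')
print(s['clock'],s['position'],s['ee_rot'],s['joints'])
p,d=arm.get_image('wrist');np.savez('pics/w1.npz',p=p,d=d,V=m['view'],K=[m['fx'],m['fy'],m['cx'],m['cy']]);cv2.imwrite('pics/w1.png',p)
W=world(d,m);hsv=cv2.cvtColor(p,cv2.COLOR_BGR2HSV)
print('table',np.median(W[...,2]))
M=((W[...,2]>.004)&(W[...,2]<.02)&(d>0)&(abs(W[...,1]+.15)<.035)&(abs(W[...,0]-.457)<.09)).astype(np.uint8)
n,l,st,c=cv2.connectedComponentsWithStats(M);i=1+np.argmax(st[1:,4]);Q=W[l==i]
print(len(Q),cv2.minAreaRect((Q[:,:2]*1000).astype(np.float32)),np.percentile(Q,[1,99],axis=0))
E
```

```text
1.85 [ 0.44256754 -0.11107563  0.20949814] [ 3.53217627e-01 -3.11668395e+00 -9.32320985e-04] [-0.23803722  0.27226413  0.45076479  2.09795242 -0.16131127  0.80889259
  2.10711414]
table 0.006970075935914734
921 ((459.9051818847656, -147.97525024414062), (120.74555969238281, 25.055591583251953), 11.019229888916016) [[ 0.4049175  -0.16678407  0.00411609]
 [ 0.51798809 -0.12780187  0.01224522]]
```

View pics/w1.png

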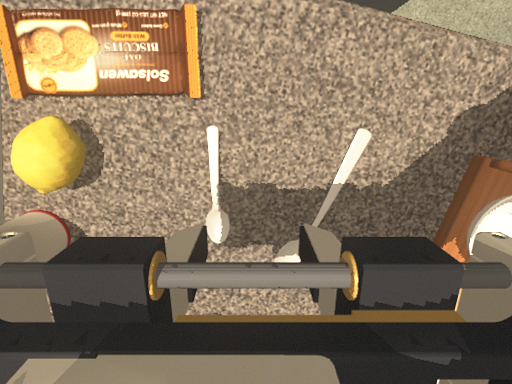

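The wrist view shows the teaspoon from its handle end (212,127) to its bowl tip (218,242), the lemon at (48,155) and the tablespoon to the right. I'll cast rays through the teaspoon's ends.

```bash
python3 - <<'E'
from h import *
f=np.load('pics/w1.npz');K=f['K'];m=dict(fx=K[0],fy=K[1],cx=K[2],cy=K[3],view=f['V'])
p=f['p'];hsv=cv2.cvtColor(p,cv2.COLOR_BGR2HSV)
M=np.zeros((384,512),np.uint8);M[120:247,195:240]=((hsv[...,2]>150)&(hsv[...,1]<60))[120:247,195:240]
n,l,st,c=cv2.connectedComponentsWithStats(M);i=1+np.argmax(st[1:,4]);print(st[i])
v,u=np.nonzero(l==i);Q=ray(m,np.c_[u,v],.008)[:,:2]
print(cv2.minAreaRect((Q*1000).astype(np.float32)),Q.mean(0))
for a,b in((127,135),(205,240)):
    k=(v>=a)&(v<b);print(Q[k].mean(0))
s=arm.observe();print(s['position'],s['clock'])
E
```

```text
[ 206  125   20  118 1130]
((455.7270202636719, -154.01283264160156), (130.72340393066406, 20.181547164916992), 15.187662124633789) [ 0.45584339 -0.15220645]
[ 0.39681317 -0.16503054]
[ 0.49737537 -0.1437047 ]
[ 0.44341676 -0.11067575  0.21081635] 1.9
```

{"method": "send_rows", "body": {"motion": "0.5 0.0136 -0.0403 -0.03 0 0 0; 0.5 0 0 -0.05 0 0 0; 0.5 0 0 -0.04 0 0 0; 0.5 0 0 -0.018 0 0 0; 0.5 0 0 0 0 0 0"}}

```text
clock: 2.52
position: [0.458, -0.1503, 0.0734]
ee_rot: [0.358, -3.121, -0.002]
force: [0.3, -0.4, 0.8]
width: 0.499
gripper_force: 0.0
```

{"method": "send_rows", "body": {"motion": "0.5 -0.001 -0.0005 -0.0045 0 0 0; 1 0 0 0 0 0 0; 1 0 0 0 0 0 0; 1 0 0 0 0 0 0; 1 0 0 0 0 0 0", "force": 15}}

```text
clock: 3.15
position: [0.457, -0.1517, 0.0691]
ee_rot: [-0.356, 3.121, -0.0]
force: [-0.2, -0.1, 6.1]
width: 0.21
gripper_force: 15.0
```

{"method": "send_rows", "body": {"motion": "1 0 0 0 0 0 0; 1 0 0 0.04 0 0 0; 1 0 0 0.05 0 0 0; 1 0 0 0 0 0 0"}}

```text
clock: 3.65
position: [0.4584, -0.1523, 0.1616]
ee_rot: [-0.355, 3.116, -0.002]
force: [0.4, -1.2, 0.4]
width: 0.215
gripper_force: 15.0
```

```bash
python3 - <<'E'
from h import *
a,_=arm.get_image('wrist');b,_=arm.get_image('scene')
cv2.imwrite('pics/w2.png',np.hstack([cv2.resize(a[100:340,100:400],(400,320)),cv2.resize(b[100:250,230:420],(400,320))]))
E
```

```text
(no output)
```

View pics/w2.png

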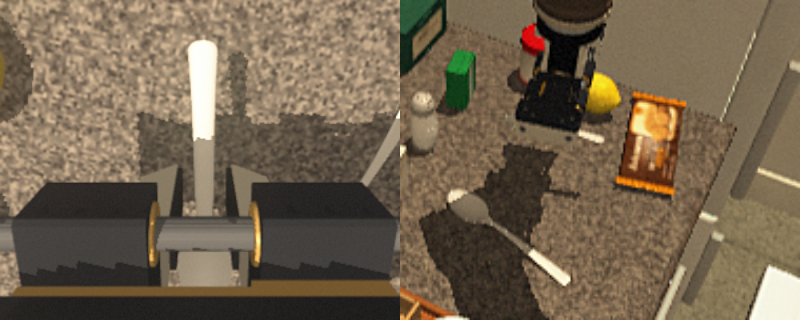

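The spoon is held along the fingers and clear of the table (handle end at about (203,45), left half). I'm carrying it to the rest.

{"method": "send_rows", "body": {"motion": "1 0.0105 0.0573 0 0 0 -2; 1 0.0105 0.0573 0 0 0 -2; 1 0.0105 0.0573 0 0 0 -2; 1 0.0105 0.0573 0 0 0 -2; 1 0.0105 0.0573 0 0 0 -2"}}

```text
clock: 4.38
position: [0.5085, 0.1365, 0.1572]
ee_rot: [0.08, -3.138, 0.002]
force: [1.2, 0.4, -0.2]
width: 0.214
gripper_force: 15.0
```

{"method": "send_rows", "body": {"motion": "1 0.0105 0.0573 0 0 0 -2; 1 0.0106 0.0575 0 0 0 -2; 1 0 0 -0.02 0 0 0; 1 0 0 -0.02 0 0 0; 1 0 0 0 0 0 0"}}

```text
clock: 5.0
position: [0.5286, 0.2488, 0.1159]
ee_rot: [-0.027, -3.137, 0.005]
force: [-0.3, -0.4, 0.6]
width: 0.213
gripper_force: 15.0
```

{"method": "send_rows", "body": {"motion": "1 0.0034 0 -0.02 0 0 0; 1 0 0 -0.012 0 0 0; 1 0 0 0 0 0 0"}}

```text
clock: 5.38
position: [0.5331, 0.2491, 0.0855]
ee_rot: [-0.028, -3.14, 0.002]
force: [-0.6, -0.1, 0.2]
width: 0.215
gripper_force: 15.0
```

{"method": "send_rows", "body": {"motion": "1 0 0 -0.002 0 0 0; 1 0 0 0 0 0 0; 0.73 0 0 0 0 0 0; 0.73 0 0 0 0 0 0"}}

```text
clock: 5.88
position: [0.5338, 0.2497, 0.085]
ee_rot: [0.027, 3.141, 0.001]
force: [0.1, 0.3, -0.2]
width: 0.267
gripper_force: 0.0
```

{"method": "send_rows", "body": {"motion": "0.7 0 0 0.005 0 0 0; 0.6 0 0 0.025 0 0 0; 0.3 0 0 0.06 0 0 0; 0 0 0 0.06 0 0 0; 0 0 0 0.04 0 0 0"}}

```text
clock: 6.5
position: [0.5343, 0.2495, 0.2781]
ee_rot: [0.028, 3.139, 0.003]
force: [1.4, 0.4, -1.1]
width: 0.678
gripper_force: 0.0
```

```bash
python3 - <<'E'
from h import *
p,d=arm.get_image('top');q,_=arm.get_image('wrist');cv2.imwrite('pics/t3.png',np.hstack([cv2.resize(p[130:280,110:260],(380,380)),cv2.resize(q[:,60:460],(400,380))]));print(arm.observe()['position'])
E
```

```text
[0.53581165 0.24997862 0.27992888]
```

View pics/t3.png

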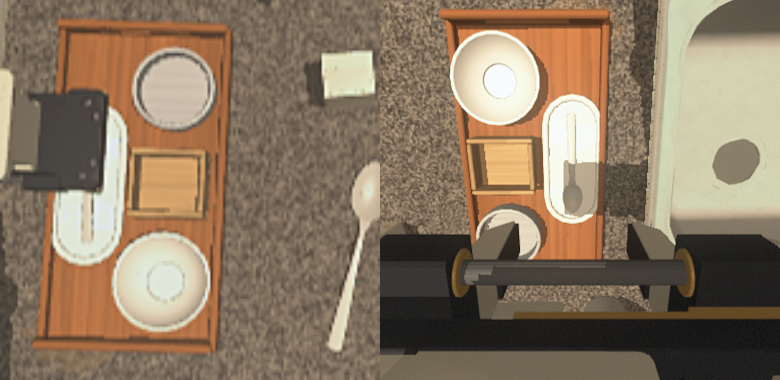

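The spoon lies centred in the rest (right half: rest rows 95–223, spoon rows 113–213). The lemon is next.

{"method": "send_rows", "body": {"motion": "0 -0.0081 -0.0562 0 0 0 -1; 0 -0.0081 -0.0562 0 0 0 -1; 0 -0.0081 -0.0562 0 0 0 -1; 0 -0.0081 -0.0562 0 0 0 -1; 0 -0.0081 -0.0562 0 0 0 -1"}}

```text
clock: 7.22
position: [0.4924, -0.0331, 0.2745]
ee_rot: [-0.165, -3.137, -0.0]
force: [-0.0, 0.4, -0.0]
width: 1.0
gripper_force: 0.0
```

{"method": "send_rows", "body": {"motion": "0 -0.0081 -0.0562 0 0 0 -1; 0 -0.0081 -0.0562 0 0 0 -1; 0 -0.0081 -0.0562 0 0 0 0; 0 -0.0081 -0.0562 0 0 0 0; 0 -0.0081 -0.0562 0 0 0 0"}}

```text
clock: 7.85
position: [0.4521, -0.3139, 0.2744]
ee_rot: [-0.218, -3.134, -0.001]
force: [0.7, -0.3, 0.6]
width: 0.999
gripper_force: 0.0
```

{"method": "send_rows", "body": {"motion": "0 0 0 0 0 0 0"}}

```text
clock: 7.98
position: [0.4501, -0.3174, 0.2747]
ee_rot: [-0.232, -3.132, 0.004]
force: [0.8, 0.7, -0.5]
width: 0.998
gripper_force: 0.0
```

```bash
python3 - <<'E'
from h import *
np.set_printoptions(precision=4,suppress=True)
s=arm.observe();m=arm.camera_model('wrist');p,d=arm.get_image('wrist');W=world(d,m);hsv=cv2.cvtColor(p,cv2.COLOR_BGR2HSV)
print(s['position'],s['ee_rot'],s['width'],s['joints'])
M=((hsv[...,0]>18)&(hsv[...,0]<38)&(hsv[...,1]>110)&(hsv[...,2]>60)).astype(np.uint8)
M=cv2.morphologyEx(M,cv2.MORPH_OPEN,np.ones((3,3)))
n,l,st,c=cv2.connectedComponentsWithStats(M);i=1+np.argmax(st[1:,4]);v,u=np.nonzero(l==i);Q=ray(m,np.c_[u,v],.028)[:,:2]
w,V=np.linalg.eigh(np.cov(Q.T));print(st[i],Q.mean(0),4*np.sqrt(w),np.degrees(np.arctan2(V[1,1],V[0,1])),cv2.minAreaRect((Q*1000).astype(np.float32)))
cv2.imwrite('pics/w4.png',p)
E
```

```text
[ 0.4501 -0.3174  0.2747] [-0.2318 -3.1324  0.0042] 0.9984096869957587 [-0.0236  0.3838  0.7365  1.8226 -0.2918  1.0462  2.2477]
[ 236  144   47   63 2188] [ 0.4528 -0.3118] [0.057  0.0763] 172.95220932753634 ((453.7774353027344, -311.93109130859375), (65.54808807373047, 63.785770416259766), 37.11174392700195)
```

View pics/w4.png

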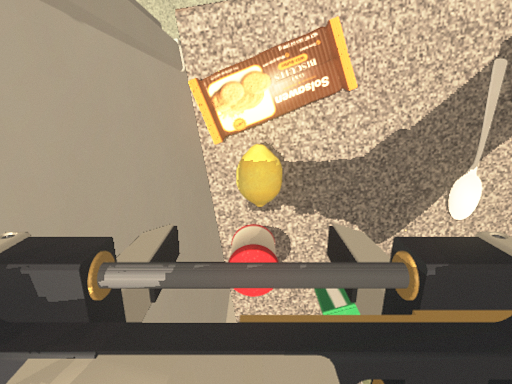

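Lemon at pixel (259,176), which casts to (0.4535, -0.312) with its axis at -7°. That agrees with the top view, so I'm descending.

{"method": "send_rows", "body": {"motion": "0 0.0035 0.0055 -0.05 0 0 0; 0 0 0 -0.055 0 0 0; 0 0 0 -0.055 0 0 0; 0 0 0 -0.03 0 0 0; 0 0 0 0 0 0 0", "force": 12}}

```text
clock: 8.65
position: [0.4554, -0.3045, 0.0827]
ee_rot: [-0.216, -3.13, -0.004]
force: [-0.6, 0.5, 0.4]
width: 0.996
gripper_force: 0.0
```

{"method": "send_rows", "body": {"motion": "0 0 0 0 0 0 0; 1 0 0 0 0 0 0; 1 0 0 0 0 0 0; 1 0 0 0 0 0 0; 1 0 0 0 0 0 0"}}

```text
clock: 9.28
position: [0.4564, -0.3073, 0.085]
ee_rot: [0.219, 3.133, -0.001]
force: [0.6, -1.3, 0.9]
width: 0.613
gripper_force: 0.5
```

{"method": "send_rows", "body": {"motion": "1 0 0 0 0 0 0; 1 0 0 0.03 0 0 0; 1 0 0 0.05 0 0 0; 1 0 0 0.05 0 0 0; 1 0 0 0 0 0 0"}}

```text
clock: 9.9
position: [0.4575, -0.308, 0.2178]
ee_rot: [0.218, 3.128, -0.003]
force: [0.3, -0.1, -2.1]
width: 0.601
gripper_force: 12.0
```

{"method": "send_rows", "body": {"motion": "1 -0.0028 0.0593 0 0 0 0; 1 -0.0028 0.0593 0 0 0 0; 1 -0.0028 0.0593 0 0 0 0; 1 -0.0028 0.0593 0 0 0 0; 1 -0.0028 0.0593 0 0 0 0"}}

```text
clock: 10.52
position: [0.4411, -0.0083, 0.2138]
ee_rot: [-0.218, -3.133, 0.0]
force: [1.0, 0.3, -1.4]
width: 0.603
gripper_force: 12.0
```

{"method": "send_rows", "body": {"motion": "1 -0.0028 0.0593 0 0 0 0; 1 -0.0028 0.0593 0 0 0 0; 1 -0.0029 0.0594 0 0 0 0; 1 0 0 -0.02 0 0 0; 1 0 0 -0.03 0 0 0"}}

```text
clock: 11.15
position: [0.4331, 0.1688, 0.1635]
ee_rot: [-0.214, -3.134, -0.0]
force: [0.8, -0.2, -0.3]
width: 0.605
gripper_force: 12.0
```

{"method": "send_rows", "body": {"motion": "1 0 0 -0.03 0 0 0; 1 0 0 0 0 0 0; 1 0 0 0 0 0 0"}}

```text
clock: 11.52
position: [0.4338, 0.1674, 0.135]
ee_rot: [-0.219, -3.134, 0.001]
force: [-0.2, -0.4, -0.0]
width: 0.605
gripper_force: 12.0
```

{"method": "send_rows", "body": {"motion": "1 0 0 -0.02 0 0 0; 1 0 0 -0.011 0 0 0; 1 0 0 0 0 0 0; 0.32 0 0 0 0 0 0; 0.3 0 0 0 0 0 0"}}

```text
clock: 12.15
position: [0.4341, 0.1678, 0.1043]
ee_rot: [0.219, 3.133, 0.001]
force: [-0.5, 0.5, -0.0]
width: 0.696
gripper_force: 0.0
```

{"method": "send_rows", "body": {"motion": "0.28 0 0 0 0 0 0; 0.28 0 0 0 0 0 0; 0.2 0 0 0.02 0 0 0; 0.1 0 0 0.05 0 0 0; 0.1 0 0 0.05 0 0 0"}}

```text
clock: 12.78
position: [0.4334, 0.1673, 0.2249]
ee_rot: [-0.219, -3.133, 0.002]
force: [0.7, 1.4, -0.6]
width: 0.895
gripper_force: 0.0
```

{"method": "send_rows", "body": {"motion": "0 0.0517 -0.0468 0 0 0 2.25; 0 0.0517 -0.0468 0 0 0 2.25; 0 0.0517 -0.0468 0 0 0 2.25; 0 0.0517 -0.0468 0 0 0 2.25; 0 0 0 0 0 0 0"}}

```text
clock: 13.4
position: [0.6213, -0.006, 0.2237]
ee_rot: [-0.018, 3.14, -0.006]
force: [0.2, -0.4, -0.8]
width: 0.998
gripper_force: 0.0
```

{"method": "send_rows", "body": {"motion": "0 0 0 0 0 0 0; 0 0 0 0 0 0 0"}}

```text
clock: 13.65
position: [0.6183, 0.0015, 0.2235]
ee_rot: [0.031, -3.141, -0.002]
force: [0.2, -0.5, -0.7]
width: 1.001
gripper_force: 0.0
```

```bash
python3 - <<'E'
from h import *
np.set_printoptions(precision=4,suppress=True)
s=arm.observe();print(s['position'],s['ee_rot'],s['joints'])
p,d=arm.get_image('top');q,_=arm.get_image('wrist')
m=arm.camera_model('top');W=world(d,m);hsv=cv2.cvtColor(p,cv2.COLOR_BGR2HSV)
M=((hsv[...,0]>18)&(hsv[...,0]<38)&(hsv[...,1]>110)&(hsv[...,2]>60)).astype(np.uint8);M[:,:150]=0;M[:,200:]=0;M[:215]=0;M[265:]=0
n,l,st,c=cv2.connectedComponentsWithStats(M);i=1+np.argmax(st[1:,4]);v,u=np.nonzero(l==i)
print(st[i],ray(m,np.c_[u,v],.0415).mean(0),'top z',np.percentile(W[l==i][:,2],97))
cv2.imwrite('pics/t5.png',np.hstack([cv2.resize(p[130:280,110:310],(506,380)),cv2.resize(q[:,160:440],(277,380))]))
E
```

```text
[0.6183 0.0015 0.2235] [ 0.0306 -3.1406 -0.0016] [-0.5041  0.539   0.6244  1.7096 -0.3629  1.0119  1.8391]Traceback (most recent call last):
  File "<stdin>", line 7, in <module>
    return _wrapfunc(a, 'argmax', axis=axis, out=out, **kwds)
    return bound(*args, **kwds)
ValueError: attempt to get argmax of an empty sequence
```

```bash
python3 - <<'E'
from h import *
p,d=arm.get_image('scene');q,_=arm.get_image('wrist')
cv2.imwrite('pics/t5.png',np.hstack([cv2.resize(p[190:340,120:320],(506,380)),cv2.resize(q[:,120:400],(277,380))]))
E
```

```text
(no output)
```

View pics/t5.png

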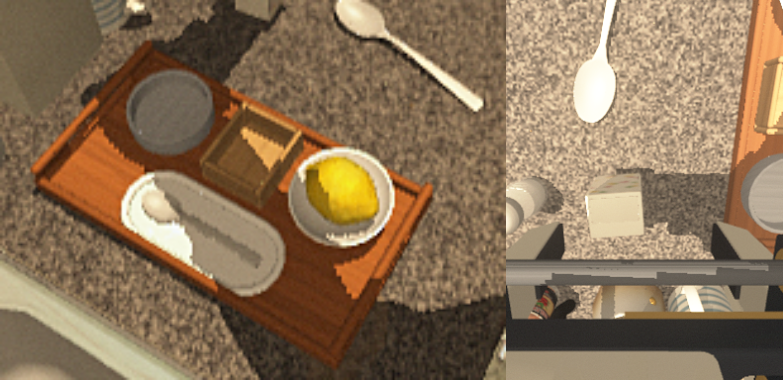

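The lemon sits in the dish and the spoon in the rest (left half). The tea carton is ahead of the fingers (right half, about (614,205)). I'm going down onto it.

{"method": "send_rows", "body": {"motion": "0 0.0217 -0.0212 0 0 0 0; 0 0 0 -0.04 0 0 0; 0 0 0 -0.04 0 0 0; 0 0 0 -0.03 0 0 0; 0 0 0 0 0 0 0"}}

```text
clock: 14.48
position: [0.6392, -0.0207, 0.1118]
ee_rot: [0.029, -3.137, -0.0]
force: [0.0, -0.4, 1.2]
width: 1.0
gripper_force: 0.0
```

{"method": "send_rows", "body": {"motion": "0 0.0005 0.001 -0.007 0 0 0; 1 0 0 0 0 0 0; 1 0 0 0 0 0 0; 1 0 0 0 0 0 0; 1 0 0 0 0 0 0", "force": 10}}

```text
clock: 15.1
position: [0.6414, -0.0204, 0.107]
ee_rot: [-0.028, 3.141, 0.0]
force: [0.2, -0.3, -0.2]
width: 0.611
gripper_force: 0.0
```

{"method": "send_rows", "body": {"motion": "1 0 0 0 0 0 0; 1 0 0 0 0 0 0; 1 0 0 0.03 0 0 0; 1 0 0 0.05 0 0 0; 1 0 0 0 0 0 0"}}

```text
clock: 15.72
position: [0.6433, -0.0211, 0.1904]
ee_rot: [-0.027, 3.135, -0.0]
force: [0.4, -0.4, -1.9]
width: 0.577
gripper_force: 9.8
```

{"method": "send_rows", "body": {"motion": "1 -0.0275 0.0463 0 0 0 -0.5; 1 -0.0275 0.0463 0 0 0 -0.5; 1 -0.0275 0.0463 0 0 0 -0.5; 1 -0.0275 0.0463 0 0 0 -0.5; 1 0 0 0 0 0 0"}}

```text
clock: 16.35
position: [0.5283, 0.1698, 0.1854]
ee_rot: [-0.015, -3.138, -0.002]
force: [-0.1, -1.2, -0.3]
width: 0.579
gripper_force: 9.8
```

{"method": "send_rows", "body": {"motion": "1 0 0 0 0 0 0; 1 0 0 0 0 0 0; 1 0 0 0 0 0 0"}}

```text
clock: 16.73
position: [0.5318, 0.1635, 0.1866]
ee_rot: [0.031, 3.141, -0.001]
force: [0.4, -0.2, 0.2]
width: 0.578
gripper_force: 9.8
```

```bash
python3 - <<'E'
from h import *
np.set_printoptions(precision=4,suppress=True)
for _ in range(2):
    s=arm.observe();p,d=arm.get_image('wrist');print(s['position'],s['ee_rot'],s['width'])
cv2.imwrite('pics/w6.png',p)
E
```

```text
[0.5318 0.1635 0.1866] [ 0.0307  3.1412 -0.0006] 0.5781259455691062
[0.5317 0.1637 0.1866] [ 0.0301  3.1413 -0.0005] 0.5746137500873766
```

View pics/w6.png

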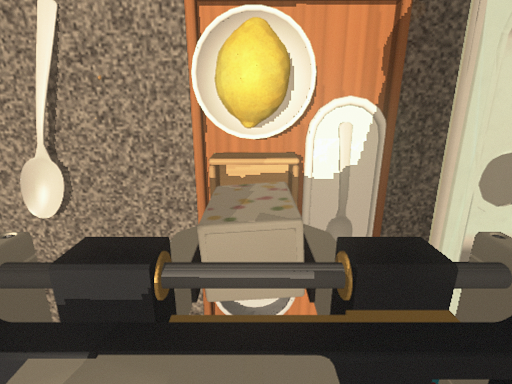

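The carton hangs over the bin (bin cols 209–300, carton cols 202–298) and the lemon lies well in its dish. I'm lowering it.

{"method": "send_rows", "body": {"motion": "1 0.001 0.0005 -0.03 0 0 0; 1 0 0 -0.02 0 0 0; 1 0 0 -0.01 0 0 0; 1 0 0 0 0 0 0; 1 0 0 0 0 0 0"}}

```text
clock: 17.45
position: [0.5328, 0.1653, 0.1274]
ee_rot: [0.027, 3.14, 0.001]
force: [0.6, 1.0, 0.5]
width: 0.58
gripper_force: 9.8
```

{"method": "send_rows", "body": {"motion": "1 0 -0.001 -0.006 0 0 0; 1 0 0 0 0 0 0; 0.36 0 0 0 0 0 0; 0.3 0 0 0 0 0 0; 0.3 0 0 0 0 0 0"}}

```text
clock: 18.08
position: [0.5323, 0.1644, 0.1208]
ee_rot: [0.027, 3.141, 0.0]
force: [-0.8, -0.2, -0.3]
width: 0.699
gripper_force: 0.0
```

{"method": "send_rows", "body": {"motion": "0.25 0 0 0.01 0 0 0; 0.2 0 0 0.03 0 0 0; 0.2 0 0 0.06 0 0 0; 0.2 0 0 0.06 0 0 0; 0.2 0 0 0 0 0 0"}}

```text
clock: 18.7
position: [0.5346, 0.1643, 0.286]
ee_rot: [0.028, 3.134, 0.006]
force: [-0.6, -0.8, -0.3]
width: 0.799
gripper_force: 0.0
```

{"method": "send_rows", "body": {"motion": "0.1 0.0025 -0.0497 0 0 0 -8.9; 0.1 0.0025 -0.0497 0 0 0 -8.9; 0.1 0.0025 -0.0497 0 0 0 -8.9; 0.1 0.0025 -0.0497 0 0 0 -8.9; 0.1 0.0025 -0.0497 0 0 0 -8.9"}}

```text
clock: 19.32
position: [0.5443, -0.0855, 0.2806]
ee_rot: [-1.221, -2.894, -0.0]
force: [1.1, 0.1, -0.1]
width: 0.902
gripper_force: 0.0
```

{"method": "send_rows", "body": {"motion": "0.1 0.0025 -0.0497 0 0 0 -8.9; 0.1 0.0025 -0.0497 0 0 0 -8.9; 0.1 0.0025 -0.0497 0 0 0 -8.9; 0.1 0.0025 -0.0497 0 0 0 -8.9; 0.1 0.0025 -0.0497 0 0 0 -8.9"}}

```text
clock: 19.95
position: [0.5571, -0.3339, 0.2804]
ee_rot: [-2.226, -2.216, -0.0]
force: [0.2, 0.1, 0.1]
width: 0.898
gripper_force: 0.0
```

{"method": "send_rows", "body": {"motion": "0.1 0 0 -0.03 0 0 0; 0.1 0 0 0 0 0 0; 0.1 0 0 0 0 0 0"}}

```text
clock: 20.32
position: [0.5575, -0.332, 0.2513]
ee_rot: [-2.22, -2.223, -0.0]
force: [0.1, -0.7, 0.5]
width: 0.899
gripper_force: 0.0
```

```bash
python3 - <<'E'
from h import *
np.set_printoptions(precision=4,suppress=True)
s=arm.observe();m=arm.camera_model('wrist');p,d=arm.get_image('wrist');W=world(d,m);hsv=cv2.cvtColor(p,cv2.COLOR_BGR2HSV)
print(s['position'],s['ee_rot'],s['width'],s['joints'])
H=hsv[...,0];M=(((H<8)|(H>172))&(hsv[...,1]>150)&(hsv[...,2]>50)).astype(np.uint8)
n,l,st,c=cv2.connectedComponentsWithStats(M);i=1+np.argmax(st[1:,4]);L=(l==i)&(abs(W[...,2]-.08)<.006)
v,u=np.nonzero(L);Q=ray(m,np.c_[u,v],.08)[:,:2]
print(st[i],len(Q),Q.min(0),Q.max(0),cv2.minEnclosingCircle((Q*1000).astype(np.float32)))
p,d=arm.get_image('top');mt=arm.camera_model('top');W=world(d,mt)
for n,(x0,y0,x1,y1) in dict(tea=(155,180,200,225),stock=(314,145,345,175)).items():
    Q=W[y0:y1,x0:x1].reshape(-1,3);Q=Q[(Q[:,2]>.06)&(Q[:,2]<.12)];z=np.percentile(Q[:,2],97) if len(Q) else 0
    if len(Q):T=Q[Q[:,2]>z-.006];print(n,z,cv2.minAreaRect((T[:,:2]*1000).astype(np.float32)))
cv2.imwrite('pics/t7.png',p[100:300,100:400])
E
```

```text
[ 0.5575 -0.332   0.2513] [-2.2199 -2.2227 -0.0004] 0.8990450208536537 [-0.1515  0.6939  1.0353  1.6142 -0.6305  1.2034  1.0198]
[ 221  159   64   63 3124] 3032 [ 0.5263 -0.3646] [ 0.5878 -0.3026] ((556.9654541015625, -333.7591247558594), 31.29429054260254)
tea 0.09035607994876027 ((531.6431884765625, 164.31101989746094), (42.551292419433594, 53.06595230102539), 0.9685730338096619)
stock 0.07517673397246039 ((640.976806640625, -229.57839965820312), (30.483379364013672, 50.760162353515625), 7.9052839279174805)
```

View pics/t7.png

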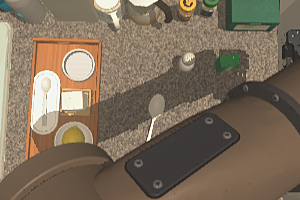

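The tea carton stands in the bin (crop (75,101)); its measured centre is (0.5316, 0.1643) and its top is at 0.090, so it is seated. I'm descending onto the tin.

{"method": "send_rows", "body": {"motion": "0.1 0 -0.0015 -0.05 0 0 0; 0.1 0 0 -0.05 0 0 0; 0.1 0 0 -0.035 0 0 0; 0.1 0 0 -0.013 0 0 0; 0.1 0 0 0 0 0 0", "force": 15}}

```text
clock: 21.05
position: [0.5576, -0.3341, 0.1033]
ee_rot: [2.22, 2.222, 0.0]
force: [-0.1, -0.8, 0.1]
width: 0.902
gripper_force: 0.0
```

{"method": "send_rows", "body": {"motion": "0.1 0 0 0 0 0 0; 1 0 0 0 0 0 0; 1 0 0 0 0 0 0; 1 0 0 0 0 0 0; 1 0 0 0 0 0 0"}}

```text
clock: 21.68
position: [0.5575, -0.3343, 0.1032]
ee_rot: [2.221, 2.221, 0.001]
force: [-0.1, 1.2, 5.0]
width: 0.679
gripper_force: 15.0
```

{"method": "send_rows", "body": {"motion": "1 0 0 0 0 0 0; 1 0 0 0.03 0 0 0; 1 0 0 0.05 0 0 0; 1 0 0 0.03 0 0 0; 1 0 0 0 0 0 0"}}

```text
clock: 22.3
position: [0.5578, -0.3351, 0.2148]
ee_rot: [2.219, 2.219, 0.001]
force: [0.2, -0.1, -2.3]
width: 0.684
gripper_force: 15.0
```

{"method": "send_rows", "body": {"motion": "1 0.0082 0.0552 0.005 0 0 0; 1 0.0082 0.0552 0 0 0 0; 1 0.0082 0.0552 0 0 0 0; 1 0.0082 0.0552 0 0 0 0; 1 0.0082 0.0552 0 0 0 0"}}

```text
clock: 22.92
position: [0.5977, -0.0559, 0.2162]
ee_rot: [-2.22, -2.221, 0.002]
force: [0.2, -0.1, -1.8]
width: 0.682
gripper_force: 15.0
```

{"method": "send_rows", "body": {"motion": "1 0.0083 0.0552 0 0 0 0; 1 0.0083 0.0552 0 0 0 0; 1 0.0083 0.0552 0 0 0 0; 1 0.0083 0.0554 0 0 0 0; 1 0 0 0 0 0 0"}}

```text
clock: 23.55
position: [0.6307, 0.1696, 0.2148]
ee_rot: [-2.209, -2.23, 0.002]
force: [-0.2, -1.9, -0.5]
width: 0.686
gripper_force: 15.0
```

{"method": "send_rows", "body": {"motion": "1 0 0 -0.02 0 0 0; 1 0 0 0 0 0 0; 1 0 0 0 0 0 0; 1 0 0 0 0 0 0"}}

```text
clock: 24.05
position: [0.6317, 0.162, 0.1981]
ee_rot: [2.223, 2.22, 0.001]
force: [0.8, -0.2, -0.7]
width: 0.68
gripper_force: 15.0
```

{"method": "send_rows", "body": {"motion": "1 0.0003 0 -0.04 0 0 0; 1 0 0 -0.025 0 0 0; 1 0 0 -0.01 0 0 0; 1 0 0 0 0 0 0; 1 0 0 0 0 0 0"}}

```text
clock: 24.68
position: [0.6325, 0.1626, 0.124]
ee_rot: [2.221, 2.221, 0.002]
force: [-0.2, 0.4, -2.1]
width: 0.684
gripper_force: 15.0
```

{"method": "send_rows", "body": {"motion": "1 0 0 -0.0055 0 0 0; 1 0 0 0 0 0 0; 0.25 0 0 0 0 0 0; 0.2 0 0 0 0 0 0; 0.2 0 0 0 0 0 0"}}

```text
clock: 25.3
position: [0.6319, 0.1628, 0.1174]
ee_rot: [2.221, 2.221, 0.0]
force: [0.6, 0.8, 1.5]
width: 0.795
gripper_force: 0.0
```

{"method": "send_rows", "body": {"motion": "0.15 0 0 0.01 0 0 0; 0.15 0 0 0.03 0 0 0; 0.15 0 0 0.06 0 0 0; 0.1 0 -0.06 0.06 0 0 0; 0 -0.06 -0.06 0 0 0 0"}}

```text
clock: 25.92
position: [0.5907, 0.0721, 0.2659]
ee_rot: [2.215, 2.217, 0.009]
force: [0.0, -1.9, -0.1]
width: 0.96
gripper_force: 0.0
```

{"method": "send_rows", "body": {"motion": "0 -0.06 -0.06 0 0 0 0; 0 -0.06 -0.06 0 0 0 0; 0 -0.06 -0.06 0 0 0 0; 0 0 -0.06 0 0 0 0; 0 0 0 0 0 0 0"}}

```text
clock: 26.55
position: [0.4538, -0.1238, 0.2629]
ee_rot: [2.23, 2.209, 0.003]
force: [0.2, 0.1, -1.0]
width: 1.002
gripper_force: 0.0
```

```bash
python3 - <<'E'
from h import *
np.set_printoptions(precision=4,suppress=True)
p,d=arm.get_image('top');b,_=arm.get_image('scene');mt=arm.camera_model('top');W=world(d,mt)
for n,(x0,y0,x1,y1) in dict(tea=(155,184,200,222),tin=(150,130,205,190),stock=(314,145,345,175)).items():
    Q=W[y0:y1,x0:x1].reshape(-1,3);Q=Q[(Q[:,2]>.06)&(Q[:,2]<.12)];z=np.percentile(Q[:,2],97) if len(Q) else 0
    if len(Q):T=Q[Q[:,2]>z-.006];print(n,z,cv2.minAreaRect((T[:,:2]*1000).astype(np.float32)))
print(arm.observe()['position'],arm.observe()['clock'])
cv2.imwrite('pics/t8.png',np.hstack([cv2.resize(p[120:290,110:310],(400,340)),cv2.resize(b[180:350,120:320],(400,340))]))
E
```

```text
tea 0.09042415163238075 ((531.6013793945312, 164.20266723632812), (42.44468688964844, 52.63112258911133), 0.9761423468589783)
tin 0.09588974904520273 ((634.3547973632812, 163.50930786132812), (61.219993591308594, 59.951358795166016), 5.174781799316406)
stock 0.0755268672289361 ((641.1116943359375, -229.60995483398438), (30.206613540649414, 49.784088134765625), 8.882179260253906)
[ 0.4549 -0.1192  0.262 ] 26.65
```

View pics/t8.png

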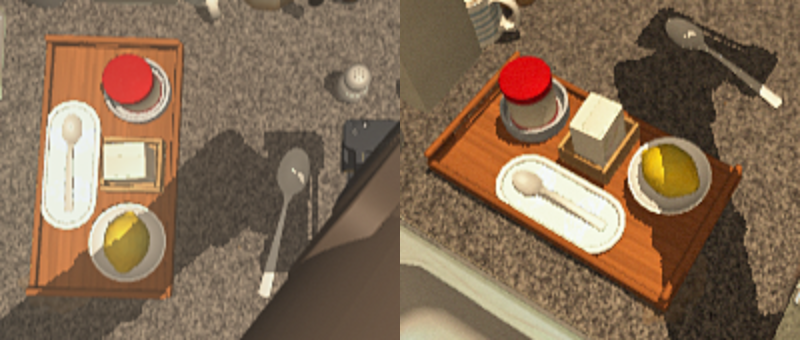

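The tin, carton, lemon and spoon are all in place, with the tin and carton tops at seated height. The stock carton measures unmoved and the tablespoon looks unmoved. Handing in.

```bash
python3 -c "
from cell import arm
print(arm.sign_off())"
```

```text
the job is handed in; nothing more can be done
None
```

The job is handed in at about 27 s of the 109 s allowed, with no verdict returned: the last pictures show the tea carton, sugar tin, lemon and teaspoon all in their places on the tray, and the stock carton and tablespoon were left untouched.

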